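Load the thread pot and lock its bayonet cap

ROBOT

A 7-joint arm with a two-finger parallel gripper is mounted at the origin on a cart in front of the work surface, level with it; the furniture and walls round the work are solid. World frame = base frame: x ahead of the robot, y to its left, z up, the work surface at z = 0. Lengths are in m, angles in rad, forces in N, time in s.
With the tool pointing down it reaches from about 0.4 to 0.925 m from the base axis. Payload 5.6 kg.
Tool frame: the origin (TCP) lies at the very end of the fingers, on their centre line; the grasp point (between the pads) lies 19 mm behind it; z points along the fingers, y is the line along which they close (so a half turn about z gives the same grasp; the last joint's range is limited). The gripper opens to 85 mm and grips with 20 to 120 N. Pads are 22 mm wide; open, the fingers measure 114 mm over their backs; the gripper's body (76 mm by 85 mm) begins 54 mm behind the grasp point. The pads swing forward as they close: fully open they stand 13 mm farther back than shut.
Start: joints at [1.145, 0.468, -0.012, 1.603, 0.006, 1.071, -0.056], TCP at [0.243, -0.603, 0.192] pointing down, gripper open.
Joint ranges: [-2.53, 2.53], [-0.31, 2.02], [-1.57, 1.55], [0.28, 2.44], [-1.29, 4.43], [0.15, 1.84], [-2.92, 2.92]. Speed limits (rad/s): [2.57, 2.57, 3.14, 3.14, 3.14, 3.14, 3.14].

INTERFACE

Orientations are given as a unit quaternion [x, y, z, w].
In Python, from cell import r, vision gives the robot as it stands. The module is installed in compiled form; this text tells all that it offers.
- The arm moves only by the tool servo_tool, never from a script. Its argument "commands" is a list that holds one entry, the list of rows, each a list of 7 numbers: the turn, a rotation vector about the tool's x, y, z in rad, then the shift along the tool's x, y, z in mm, then the opening, from 0 (shut) to 1 (fully open). A call has 1 to 5 rows; each row shifts and turns the commanded pose from where the row before left it, along the tool's axes as they then stand; what a row does not reach is not made up. A row lasts 1/12 s, in which the tool goes at most 41.7 mm and 7.16 degrees, less where a joint would pass 70% of its speed; a pose out of reach is approached as far as the arm can. A call with a gripper value outside its range is refused whole. The fingers move at their own pace and stop on an object; "grip_force" is the grip in N (left out, the last holds). Time passes only in rows, so rows that do not move let the fingers close. It gives the time, the measured TCP pose, the force, the opening and the grip force at its end, in the units of the state.
- r.get_obs(): the state, without advancing time (a new reading comes with each control period).
- vision.capture(name): name is "scene" or "top" or "wrist"; returns a dict with "frame" (420x560x3 uint8, red, green, blue), "K" (3x3 intrinsics, pixels), "pose" (4x4, takes a point from camera to world coordinates). Camera axes: x right, y up, looking along -z (the intrinsics and any distortion apply to the point x, -y, -z); pixel columns grow to the right and rows downward; lengths in m; the calibration is good to about 2 mm. A picture is of the moment at which its call begins. There is no depth.
- r.hand_in(): hands the job in; it is judged then, once.
The state is a dict: "clock": time; "joint_positions": joint angles; "qd": joint speeds; "joint_efforts": joint torques, N m; "ee_pos": TCP position; "tool_rot": TCP orientation; "force": force on the tool from outside, world axes, zero at the start; "wrist_torque": the same for the moment, N m; "width": opening from 0.0 (shut) to 1.0 (fully open); "grip_force": force on a finger pad.
Only numpy, scipy, OpenCV 4.12 (cv2) and the standard library are available. Lean on these libraries where they do the work, as an engineer would, in place of code of your own. Each camera call takes 0.05 s, during which the arm holds its last target. There are 200 camera calls.

TASK

Load the thread pot: stand the taller of the two thread spools in it, then put the cap on over the spool with its ears in the gaps of the collar, push it down against the spring and turn it clockwise about a quarter turn, until the ears pop up into their pockets and the cap is locked. Leave the shorter spool standing where it is.

Things in the scene. Friction and masses are not known exactly. Their poses are not given: they have to be found in the camera images.
- thread_pot: Fixed upright pot, 62 mm high: dark steel tube (inner radius 25, outer 30 mm) on a round foot, with a wider collar on top (outer radius 47.5 mm; aluminium rim, inner radius 35 mm, top at z 62 mm). Origin: centre of its underside, z up. In the tube a brass floor on a spring. The cap's ears go down through two gaps in the rim and turn clockwise under it to two pockets.
- pot_gap (a point): Middle of one of the two gaps in the rim, at the rim's top, 40 mm from the pot's axis, at +80 degrees (anticlockwise from above) from the pot's x axis; the other is opposite. Each gap is 16 mm wide and open out to radius 43 mm. Below, a ledge at z 42.5 mm stops the ears; anticlockwise a solid wall stops them; clockwise they pass below a lip whose underside is at z 52.5 mm.
- pot_pocket (a point): On the rim's top over one of the two pockets, 40 mm out along the pot's +x axis (the other along -x); a short dark mark on the rim shows it. 80 degrees clockwise from a gap. The pocket is under the rim, its roof at z 56 mm, 3.5 mm above the lip's underside, with a solid stop behind it. Locked: cap's x axis along the pot's x axis (either way), cap's underside 50 mm above the pot's.
- pot_cap: Loose aluminium cap, 130 to 200 g, standing handle up: an inverted cup, outer radius 32, inner radius 28.5, height 33 mm, inner ceiling at z 28 mm. Origin: centre of its underside, z up. Two steel ears, 10 mm wide, z 0 to 6 mm, reach out to radius 40.5 mm along its +x and -x. Same after a half turn. To pass below the lip its underside must be 42.5 to 46.5 mm above the pot's.
- cap_handle (a point): Middle of the bar handle on top of the cap, 45 mm above the cap's underside. The bar runs along the cap's x axis, in line with the ears: 52 mm long, 12 mm thick, from 33 to 57 mm above the cap's underside. Grip it across its thickness. Behind the cap's area a fixed machine, 240 mm high, stands on the bench from x = 0.60 m back, y -0.23 to 0 m: pass in front of it.
- tall_spool: The taller wooden spool of thread, radius 21 mm, 60 mm high, 45 g, loose, upright; origin at the centre of its underside, z up. On the pot's unpressed floor its top is 86 mm above the bench, 24 mm over the rim; the cap's ceiling then meets it when the cap's underside is at 58 mm, ears 4 mm into the gaps.
- short_spool: The shorter wooden spool of thread, radius 21 mm, 48 mm high, loose, upright; origin at the centre of its underside. Too short for the pot; leave it standing where it is. Which spool stands on the left and which on the right varies.
- pot_floor (a joint): How far the sprung floor is pressed down, m: 0 at rest (its top 26 mm above the bench), about 0.008 with the cap locked on the tall spool, 0.0115 to 0.0155 while the ears pass under the lip. The spring pushes up with 2.4 N at 0 and 0.6 N more per mm, about 10 N while turning.
Not all that is in view belongs to the job. Leave any turquoise look-alike of the pot_cap alone. What is shaped like the tall_spool but blue is not meant.

How it is judged:
By the outcome, as a careful person would: the job done as asked, in the order asked, and still so for the second after the job is handed in, with the robot touching nothing.
It also fails if it takes over 64 s, if anything falls off the work surface, if the arm or the gripper's body presses on something with over 40 N, if the wrist force passes 120 N, or if a joint passes its speed limit or range.

## Working session

There is one attempt and no reset: what is moved stays moved. The work goes in short steps, Python scripts to look and compute and a tool call to move; the robot and the scene stay as the last step left them, time stands still between calls to the robot, and variables do not carry over. Pictures are saved under pics/ and viewed, at most 10 in all, crops included, and the job is handed in when it is done.

Besides the shell and the picture viewer there is one more tool, called as name([rows], argument=value, ...), one row to a line, values as JSON. servo_tool: Moves the arm, as the interface text tells. Its arguments: {"type":"object","properties":{"commands":{"type":"array","items":{"type":"array","items":{"type":"array","items":{"type":"number"}}}},"grip_force":{"type":"number"}},"required":["commands"]}

```bash
mkdir -p pics; python3 - <<'E'
from cell import r, vision
import cv2, numpy as np
for n in ("scene","top"):
    c=vision.capture(n); cv2.imwrite(f"pics/{n}0.png",c["frame"][:,:,::-1]); np.savez(f"{n}0.npz",**c)
    print(n,c["K"].tolist(),np.round(c["pose"],4).tolist(),[k for k in c])
o=r.get_obs();print({k:np.round(v,3).tolist() for k,v in o.items()})
E
```

```text
scene [[454.13235719637356, 0.0, 281.2279976232583], [0.0, 454.13235719637356, 202.35925420759304], [0.0, 0.0, 1.0]] [[0.5707, 0.3605, -0.7378, -0.4886], [-0.8211, 0.254, -0.5111, -0.7791], [0.0031, 0.8975, 0.441, 0.6565], [0.0, 0.0, 0.0, 1.0]] ['frame', 'K', 'pose']
top [[463.38837359682196, 0.0, 274.9584519836421], [0.0, 463.38837359682196, 207.00359357146704], [0.0, 0.0, 1.0]] [[0.0013, 0.9939, -0.1102, 0.3914], [-0.9997, -0.0013, -0.0233, -0.0905], [-0.0233, 0.1102, 0.9936, 1.2807], [0.0, 0.0, 0.0, 1.0]] ['frame', 'K', 'pose']
{'clock': 0.1, 'joint_positions': [1.145, 0.468, -0.012, 1.604, 0.006, 1.071, -0.056], 'qd': [-0.0, -0.001, 0.001, -0.002, 0.002, 0.001, 0.002], 'joint_efforts': [0.001, -53.352, 0.022, -25.196, 0.012, 0.004, 0.0], 'ee_pos': [0.243, -0.602, 0.191], 'tool_rot': [0.982, 0.19, -0.0, -0.001], 'force': [0.18, -0.319, -0.114], 'wrist_torque': [0.024, -0.04, 0.022], 'grip_force': 0.0, 'width': 1.005}
```

View pics/scene0.png

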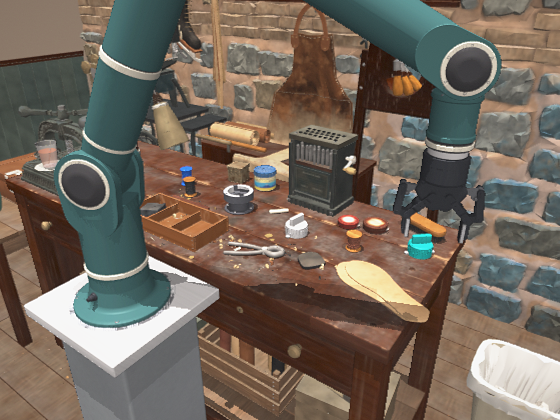

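View pics/top0.png

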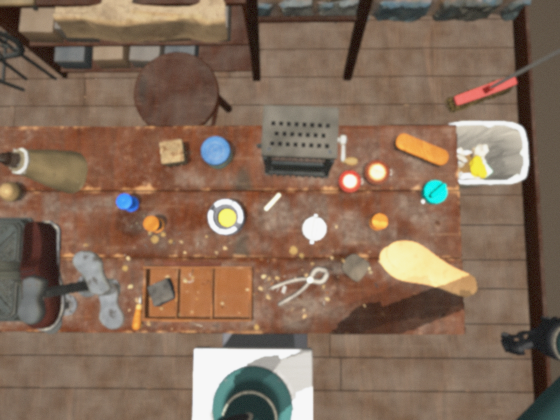

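The scene view shows the pot at (238,198), white cap at (296,228), a thread spool at (190,187), another at (353,240), a blue look-alike at (186,172) and the turquoise cap at (420,246). In the top view these are pot (227,217), cap (314,229), brown spools (152,224) and (379,222), blue (126,202) and turquoise (435,191). The two brown spools are the candidates, so I'll enlarge and measure their heights.

```bash
cat > h.py <<'E'
import numpy as np
def ray(c,u,v):
    K=c["K"];P=c["pose"]; d=P[:3,:3]@np.array([(u-K[0,2])/K[0,0],-(v-K[1,2])/K[1,1],-1]); return P[:3,3],d
def onz(c,u,v,z):
    o,d=ray(c,u,v); return o+d*(z-o[2])/d[2]
def proj(c,p):
    P=c["pose"];q=P[:3,:3].T@(np.array(p)-P[:3,3]); K=c["K"]
    return K[0,0]*q[0]/-q[2]+K[0,2], K[1,1]*q[1]/q[2]+K[1,2]
E
python3 - <<'E'
from h import *; import cv2
s=np.load("scene0.npz");t=np.load("top0.npz")
def crop(c,u,v,h,k): 
    return cv2.resize(c["frame"][v-h:v+h,u-h:u+h,::-1],(k,k),interpolation=cv2.INTER_CUBIC)
a=np.hstack([crop(s,190,185,22,264),crop(s,353,240,22,264),crop(s,238,198,24,264)])
b=np.hstack([crop(t,152,224,22,264),crop(t,379,222,22,264),crop(t,227,217,24,264)])
cv2.imwrite("pics/crop1.png",np.vstack([a,b]))
for n,(u,v) in dict(L=(152,224),R=(379,222)).items():
    for z in(.048,.06):
        p=onz(t,u,v,z); print(n,z,p.round(3),"scene top",np.round(proj(s,p),1),"bottom",np.round(proj(s,[p[0],p[1],0]),1))
for n,(u,v,z) in dict(pot=(227,217,.06),cap=(314,229,.05)).items(): print(n,onz(t,u,v,z).round(3))
E
```

```text
L 0.048 [0.483 0.268 0.048] scene top [189.3 181.4] bottom [190.6 194.4]
L 0.06 [0.482 0.265 0.06 ] scene top [189.6 178.5] bottom [191.1 194.8]
R 0.048 [ 0.488 -0.338  0.048] scene top [353.4 233.1] bottom [352.1 248.4]
R 0.06 [ 0.487 -0.335  0.06 ] scene top [352.8 229. ] bottom [351.2 248.3]
pot [0.5   0.065 0.06 ]
cap [ 0.469 -0.165  0.05 ]
```

View pics/crop1.png

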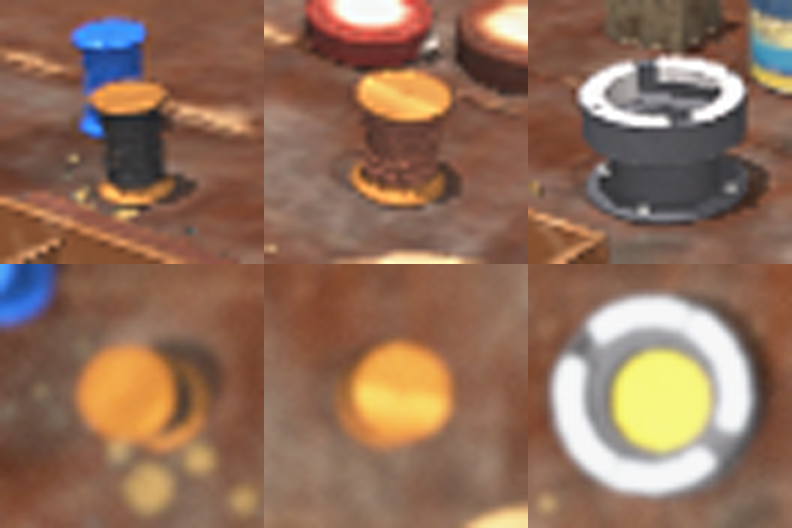

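The left spool (black thread) spans 15 px top to bottom in the scene view. The right one spans 14.5 px, though it is nearer and wider (0.060 m predicts 16.3 px left and 19.3 px right, 0.048 m predicts 13.0 and 15.3). The enlarged crop agrees: left is slender and is the tall spool, right is squat and the short one, and the blue one is excluded. The pot's gaps lie at about 56° from world x. I'll move over the cap next for a close view.

servo_tool([
  [[0,0,0,29.5,-27,0,1],[0,0,0,29.5,-27,0,1],[0,0,0,29.5,-27,0,1],[0,0,0,29.5,-27,0,1],[0,0,0,29.5,-27,0,1]],
])

```text
clock: 0.52
ee_pos: [0.3294, -0.4207, 0.1919]
tool_rot: [0.982, 0.19, -0.0, -0.0]
force: [1.5, 0.5, -0.3]
width: 1.001
grip_force: 0.0
```

servo_tool([
  [[0,0,0,29.5,-27,0,1],[0,0,0,29.5,-27,0,1],[0,0,0,29.5,-27,0,1],[0,0,0,29.5,-27,0,1],[0,0,0,29.5,-27,0,1]],
])

```text
clock: 0.93
ee_pos: [0.4158, -0.2404, 0.1922]
tool_rot: [0.982, 0.19, -0.0, 0.0]
force: [1.3, 0.1, 0.4]
width: 1.002
grip_force: 0.0
```

servo_tool([
  [[0,0,0,29.5,-27,0,1],[0,0,0,29.5,-27,0,1],[0,0,0,0,0,0,1]],
])

```text
clock: 1.18
ee_pos: [0.4533, -0.1619, 0.1925]
tool_rot: [0.981, 0.196, 0.001, -0.001]
force: [0.3, 1.1, -0.6]
width: 0.999
grip_force: 0.0
```

```bash
python3 - <<'E'
from cell import r, vision
import cv2, numpy as np
c=vision.capture("wrist"); cv2.imwrite("pics/w1.png",c["frame"][:,:,::-1]); np.savez("w1.npz",**c)
o=r.get_obs();print({k:np.round(v,3).tolist() for k,v in o.items()}); print(c["K"].round(1).tolist(),c["pose"].round(3).tolist())
E
```

```text
{'clock': 1.233, 'joint_positions': [0.53, 0.201, -0.277, 1.99, 0.065, 0.959, -0.959], 'qd': [0.051, 0.002, 0.078, 0.008, 0.024, 0.006, 0.03], 'joint_efforts': [-1.839, -35.052, -3.087, -23.555, -0.258, -0.056, -0.276], 'ee_pos': [0.452, -0.166, 0.192], 'tool_rot': [0.981, 0.194, 0.0, -0.001], 'force': [0.095, -0.337, -0.018], 'wrist_torque': [-0.055, 0.024, 0.003], 'grip_force': 0.0, 'width': 1.002}
[[377.8, 0.0, 281.9], [0.0, 377.8, 207.4], [0.0, 0.0, 1.0]] [[0.384, 0.883, 0.269, 0.521], [-0.923, 0.369, 0.108, -0.133], [-0.003, -0.29, 0.957, 0.374], [0.0, 0.0, 0.0, 1.0]]
```

View pics/w1.png

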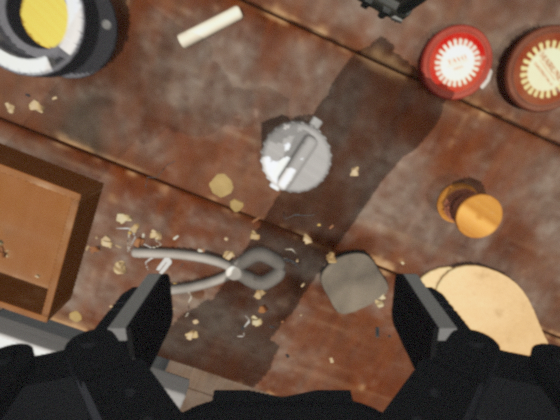

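The wrist view shows the cap at (297,156), its handle bar running from about (283,187) to (308,140), an ear at (318,121), and the pot at the upper left edge. Next I compute the cap pose and move over the pot.

```bash
python3 - <<'E'
from h import *; import cv2
c=np.load("w1.npz")
a=onz(c,283,187,.057);b=onz(c,308,140,.057);e=onz(c,318,121,.006);m=onz(c,297,156,.033)
print(a,b,(a+b)/2,np.linalg.norm(a-b),np.degrees(np.arctan2(*(b-a)[1::-1])));print(e,m,np.degrees(np.arctan2(*(e-m)[1::-1])),np.linalg.norm((e-m)[:2]))
x=c["frame"][100:215,240:350,::-1]; cv2.imwrite("pics/w1c.png",cv2.resize(x,None,fx=5,fy=5,interpolation=cv2.INTER_CUBIC))
E
```

```text
[ 0.44970474 -0.16308629  0.057     ] [ 0.49473715 -0.16680595  0.057     ] [ 0.47222094 -0.16494612  0.057     ] 0.04518577537426222 -4.721879289913603
[ 0.51050146 -0.17374956  0.006     ] [ 0.47575953 -0.16592869  0.033     ] -12.686554358573376 0.035611340389154714
```

View pics/w1c.png

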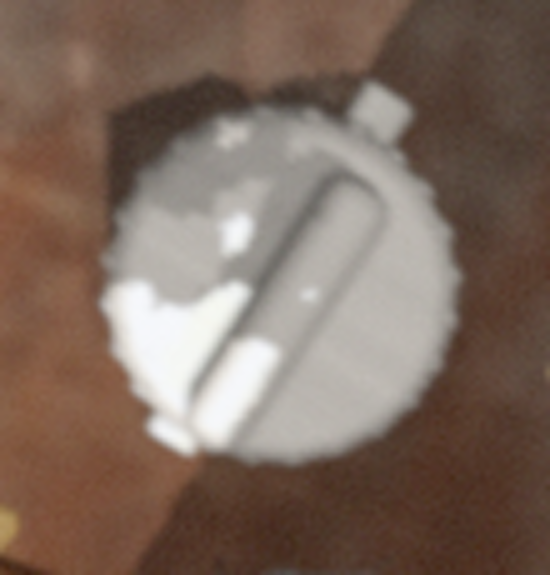

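servo_tool([
  [[0,0,0,18,-37,0,1],[0,0,0,18,-37,0,1],[0,0,0,18,-37,0,1],[0,0,0,18,-37,0,1],[0,0,0,18,-37,0,1]],
])

```text
clock: 1.65
ee_pos: [0.4642, 0.0354, 0.1922]
tool_rot: [0.982, 0.189, -0.0, 0.0]
force: [0.8, -0.4, -0.8]
width: 0.997
grip_force: 0.0
```

servo_tool([
  [[0,0,0,14,-37,0,1],[0,0,0,0,0,0,1],[0,0,0,0,0,0,1]],
])

```text
clock: 1.9
ee_pos: [0.4634, 0.0758, 0.1921]
tool_rot: [0.981, 0.192, -0.0, -0.0]
force: [-0.3, -1.0, 0.1]
width: 0.998
grip_force: 0.0
```

```bash
python3 - <<'E'
from cell import r, vision
import cv2, numpy as np
c=vision.capture("wrist"); cv2.imwrite("pics/w2.png",c["frame"][:,:,::-1]); np.savez("w2.npz",**c)
o=r.get_obs();print(o["ee_pos"],o["joint_positions"])
E
```

```text
[0.46350277 0.07390522 0.19192218] [ 0.17643278  0.20027318 -0.45262777  2.00568356  0.10704395  0.95901704
 -1.51758739]
```

View pics/w2.png

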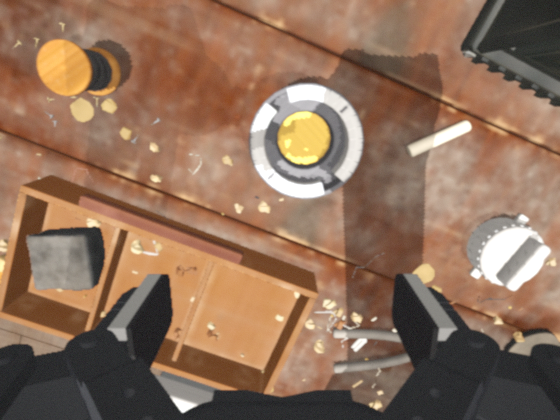

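The wrist view now shows the pot rim centred near (306,140), with gaps near (275,108) and (328,182), the tall spool's top at (65,68), and the cap at (510,250).

```bash
python3 - <<'E'
from h import *; import cv2
c=np.load("w1.npz")
P=lambda u,v,z:onz(c,u,v,z)[:2]
an=lambda d:round(float(np.degrees(np.arctan2(d[1],d[0]))),1)
a,b=P(282.6,188,.057),P(312,135.6,.057);print("bar",(a+b)/2,np.linalg.norm(b-a),an(b-a))
a,b=P(274.4,186.6,.006),P(316.2,122.6,.006);print("ears",(a+b)/2,np.linalg.norm(b-a),an(b-a))
c=np.load("w2.npz");f=c["frame"];hsv=cv2.cvtColor(f,cv2.COLOR_RGB2HSV)
def comp(m,u,v,lo):
    n,l,s,ce=cv2.connectedComponentsWithStats(m.astype(np.uint8))
    k=[i for i in range(1,n) if s[i,4]>lo and np.hypot(*(ce[i]-(u,v)))<60]; return np.isin(l,k)
m=comp((hsv[...,1]<45)&(hsv[...,2]>165),306,140,60)
ys,xs=np.nonzero(m);print(m.sum(),xs.min(),xs.max(),ys.min(),ys.max())
h=cv2.convexHull(np.c_[xs,ys].astype(np.int32))[:,0]
w=np.array([P(u,v,.062) for u,v in h]);(cx,cy),rr=cv2.minEnclosingCircle(w.astype(np.float32));
A=np.c_[2*w,np.ones(len(w))];q=np.linalg.lstsq(A,(w**2).sum(1),rcond=None)[0];print("rim",cx,cy,rr,q[:2],np.sqrt(q[2]+q[:2]@q[:2]))
g=f.mean(2)
for R in(.038,.040,.042):
    t=np.radians(np.arange(0,360,2));val=[]
    for th in t:
        u,v=proj(c,[q[0]+R*np.cos(th),q[1]+R*np.sin(th),.062]);val.append(g[int(round(v)),int(round(u))])
    val=np.array(val);print(R,"".join("#" if x>190 else "+" if x>140 else "." for x in val))
o=comp((hsv[...,0]>8)&(hsv[...,0]<22)&(hsv[...,1]>150)&(hsv[...,2]>190),64,68,100)
ys,xs=np.nonzero(o);print(o.sum(),xs.min(),xs.max(),ys.min(),ys.max())
cv2.imwrite("pics/w2c.png",np.hstack([cv2.resize(f[75:210,235:375,::-1],(560,540),interpolation=2),cv2.resize(f[30:165,20:80,::-1],(240,540),interpolation=2)]))
print("spool",P(64.5,68,.06))
E
```

```text
bar [ 0.4740348  -0.16575877] 0.05083884008463193 -6.0
ears [ 0.47186136 -0.16627312] 0.07439413156930501 -10.1
5266 250 362 84 199
rim 0.5013520121574402 0.0714963749051094 0.04720919206738472 [0.501436   0.07168727] 0.0465769356947499
0.038 #######################+++++++..+################################################################################+...+.....+###########################################++###########
0.04 #######################++++++++.+################################################################################...........###########################################++###########
0.042 ######################+++++++++..################################################################################...........###########################################++###########
2085 37 90 39 94
spool [0.48436481 0.26822542]
```

View pics/w2c.png

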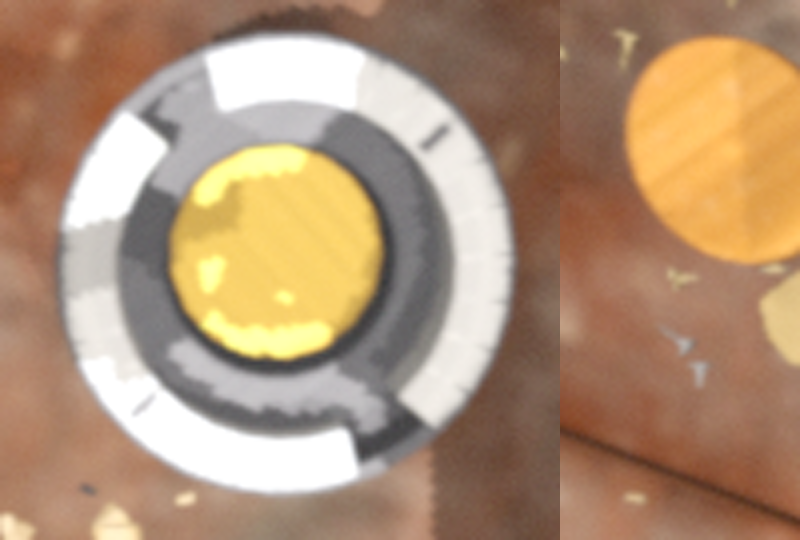

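The rim fit gives pot centre (0.5014, 0.0716) with radius 47 mm, as it must be. The gaps come out at about 55.5°/237° and the marks at about -25°/155°. The cap is near (0.473, -0.166) with its x axis at about -8°. Now to hover over the tall spool.

servo_tool([
  [[0,0,0,18,-34.4,0,0.8],[0,0,0,18,-34.4,0,0.8],[0,0,0,18,-34.4,0,0.8],[0,0,0,18,-34.4,0,0.8],[0,0,0,18,-34.4,0,0.8]],
])

```text
clock: 2.37
ee_pos: [0.4843, 0.2663, 0.1919]
tool_rot: [0.982, 0.188, -0.0, 0.001]
force: [1.2, -0.1, -0.1]
width: 0.8
grip_force: 0.0
```

servo_tool([
  [[0,0,0,0,0,0,0.8],[0,0,0,0,0,0,0.8]],
])

```text
clock: 2.53
ee_pos: [0.4832, 0.2677, 0.1916]
tool_rot: [0.982, 0.191, -0.001, 0.0]
force: [-0.1, -0.1, 0.3]
width: 0.796
grip_force: 0.0
```

```bash
cat >> h.py <<'E'
import cv2
def snap(n):
    from cell import vision
    c=vision.capture(n[0]=="w" and "wrist" or n[0]=="s" and "scene" or "top"); cv2.imwrite(f"pics/{n}.png",c["frame"][:,:,::-1]); np.savez(f"{n}.npz",**c); return c
def yaw():
    from cell import r
    o=r.get_obs();x,y=o["tool_rot"][:2];return o["ee_pos"],2*np.arctan2(y,x)
def move(tx,ty):  # world target -> tool shift mm
    p,a=yaw();d=np.array([tx,ty])-p[:2];c,s=np.cos(a),np.sin(a);return np.round(1000*np.array([c*d[0]+s*d[1],s*d[0]-c*d[1]]),1)
def orange(c):
    hsv=cv2.cvtColor(c["frame"],cv2.COLOR_RGB2HSV);m=((hsv[...,0]>8)&(hsv[...,0]<22)&(hsv[...,1]>150)&(hsv[...,2]>190)).astype(np.uint8)
    n,l,s,ce=cv2.connectedComponentsWithStats(m);return [(s[i].tolist(),ce[i].round(1).tolist()) for i in range(1,n) if s[i,4]>600]
def tri(obs):
    A=np.zeros((3,3));b=np.zeros(3)
    for c,u,v in obs:
        o,d=ray(c,u,v);d=d/np.linalg.norm(d);M=np.eye(3)-np.outer(d,d);A+=M;b+=M@o
    return np.linalg.solve(A,b)
E
python3 - <<'E'
from h import *
c=snap("w3");print(yaw());w=np.load("w2.npz");print(orange(w));k=orange(c);print(k)
for s,ce in k: print(onz(c,*ce,.06),tri([(c,*ce),(w,64.5,67)]))
a,b=onz(w,344,109.5,.062),onz(w,271.25,176,.062);print("marks",(a+b)/2,np.degrees(np.arctan2(*(a-b)[1::-1])),np.linalg.norm(a-b))
E
```

```text
(array([0.48351887, 0.26581569, 0.1914725 ]), np.float64(0.38109161295038085))
[([37, 39, 54, 56, 2085], [64.3, 67.8])]
[([262, 151, 44, 53, 929], [285.3, 177.7])]
[0.48835525 0.26776158 0.06      ] [0.48677467 0.26790373 0.06034456]
marks [0.50186287 0.07063002 0.062     ] -25.07375451371159 0.07964547229156578
```

View pics/w3.png

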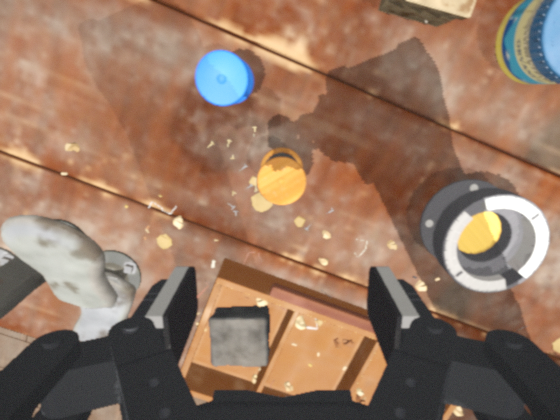

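The spool's top is at (281,181) with the blue spool clear of it at (224,78), and two wrist views agree on (0.4845, 0.2685). The marks give pot centre (0.5019, 0.0706) and axis -25.1°, with a spacing of 79.6 mm against the 80 expected. Descend and grip the top flange.

servo_tool([
  [[0,0,0,0.5,-0.5,39,0.8],[0,0,0,0.5,-0.5,39,0.8],[0,0,0,0.5,-0.5,39,0.8],[0,0,0,0.4,-0.4,30,0.8],[0,0,0,0,0,9,0.8]],
])

```text
clock: 3.0
ee_pos: [0.4821, 0.2646, 0.0317]
tool_rot: [0.982, 0.188, -0.004, 0.002]
force: [-1.3, -1.5, -0.1]
width: 0.799
grip_force: 0.0
```

servo_tool([
  [[0,0,0,0,0,0,0.3],[0,0,0,0,0,0,0.3],[0,0,0,0,0,0,0.3],[0,0,0,0,0,0,0.3],[0,0,0,0,0,0,0.3]],
], grip_force=30)

```text
clock: 3.42
ee_pos: [0.4853, 0.2706, 0.0381]
tool_rot: [0.982, 0.19, 0.002, -0.0]
force: [0.5, 0.4, -0.3]
width: 0.296
grip_force: 0.0
```

servo_tool([
  [[0,0,0,0,0,0,0.3],[0,0,0,0,0,0,0.3]],
])

```text
clock: 3.58
ee_pos: [0.4845, 0.2703, 0.037]
tool_rot: [0.982, 0.19, 0.001, -0.0]
force: [-0.1, -0.3, -0.7]
width: 0.298
grip_force: 0.0
```

The gripper closed to 25 mm with no contact, so I look.

```bash
python3 - <<'E'
from h import *
c=snap("w4");s=snap("s4")
a=cv2.resize(c["frame"][180:420,120:440,::-1],(480,360));b=cv2.resize(s["frame"][120:240,130:250,::-1],(360,360),interpolation=2)
cv2.imwrite("pics/v4.png",np.hstack([a,b]));print(yaw())
E
```

```text
(array([0.48414678, 0.27029494, 0.03659852]), np.float64(0.3828124109632007))
```

View pics/v4.png

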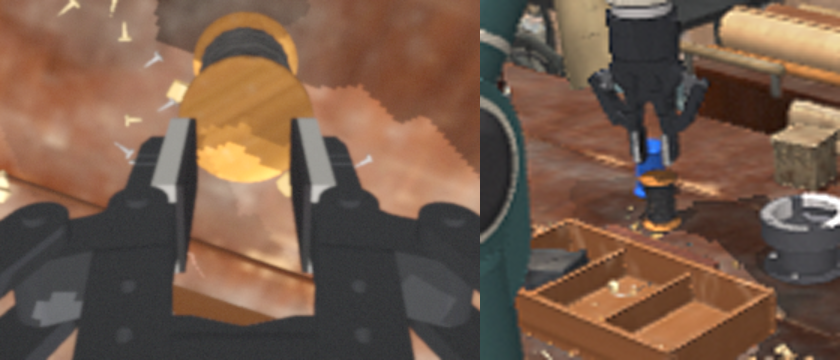

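```bash
python3 - <<'E'
from h import *
w=np.load("w4.npz");s=np.load("s4.npz");p,a=yaw()
print(w["pose"].round(3))
print("wrist spool top z.06",onz(w,283.5,260,.06),"R px", 0.021*w["K"][0,0]/(w["pose"][2,3]-.06))
for dz in (0,.019,.03): print("tcp+",dz,np.round(proj(w,p+[0,0,dz]),1),np.round(proj(s,p+[0,0,dz]),1))
q=onz(w,283.5,260,.06);print(np.round(proj(s,q),1),np.round(proj(s,[.4845,.2685,.06]),1))
d=w["pose"][:3,3]-p; c,s_=np.cos(a),np.sin(a);print("cam rel tool",c*d[0]+s_*d[1],s_*d[0]-c*d[1],d[2])
E
```

```text
[[ 0.373  0.887  0.271  0.553]
 [-0.928  0.357  0.108  0.299]
 [-0.001 -0.291  0.957  0.218]
 [ 0.     0.     0.     1.   ]]
wrist spool top z.06 [0.48521747 0.27072161 0.06      ] R px 50.200163800556815
tcp+ 0 [283.4 242.8] [189.5 184.3]
tcp+ 0.019 [283.5 258.3] [189.  179.1]
tcp+ 0.03 [283.5 268.8] [188.8 176. ]
[189.1 177.7] [189.4 178. ]
cam rel tool 0.0744183744681785 -0.0005421762846636938 0.18142875816010076
```

```bash
python3 - <<'E'
from h import *
s=np.load("scene0.npz");p=np.array([.243,-.602,.191]);ty=np.array([.373,-.928,0])
for off in(-.05,0,.05): print(off,[np.round(proj(s,p+ty*off+[0,0,dz]),1).tolist() for dz in(0,.013,.03,.05)])
w=np.load("w4.npz");p,a=yaw();tx=np.array([np.cos(a),np.sin(a),0]);ty=np.array([np.sin(a),-np.cos(a),0])
for sgn in(-1,1): print([np.round(proj(w,p+sgn*.0125*ty+.011*tx+[0,0,dz]),1).tolist() for dz in(0,.02,.03,.04,.05)])
E
```

```text
-0.05 [[400.4, 258.2], [401.3, 252.3], [402.4, 244.4], [403.7, 235.0]]
0 [[428.4, 261.7], [429.4, 255.7], [430.8, 247.7], [432.4, 238.2]]
0.05 [[456.9, 265.2], [458.2, 259.1], [459.9, 251.1], [461.9, 241.5]]
[[258.8, 222.7], [256.2, 237.1], [254.7, 245.6], [252.9, 255.2], [251.0, 266.0]]
[[308.0, 222.7], [310.8, 237.1], [312.5, 245.6], [314.3, 255.2], [316.5, 266.0]]
```

servo_tool([
  [[0,0,0,0,0,0,0.8],[0,0,0,0,0,0,0.8],[0,0,0,0,0,0,0.8],[0,0,0,0,0,0,0.8]],
])

```text
clock: 4.02
ee_pos: [0.4839, 0.2702, 0.0362]
tool_rot: [0.982, 0.19, -0.0, 0.0]
force: [0.0, -0.7, 0.7]
width: 0.798
grip_force: 0.0
```

The scene view and the wrist view both show the fingertips about 37 mm (shut) to 50 mm (open) above the reported ee_pos, purely along the tool axis. I treat the true TCP z as ee z + 0.037, lower further and check by contact.

servo_tool([
  [[0,0,0,0.5,0,12,0.8],[0,0,0,0.5,0,12,0.8],[0,0,0,0,0,12,0.8],[0,0,0,0,0,0,0.8]],
])

```text
clock: 4.35
ee_pos: [0.4829, 0.2692, -0.0031]
tool_rot: [0.982, 0.19, -0.003, 0.001]
force: [0.3, -0.5, -0.2]
width: 0.801
grip_force: 0.0
```

servo_tool([
  [[0,0,0,0,0,0,0.3],[0,0,0,0,0,0,0.3],[0,0,0,0,0,0,0.3],[0,0,0,0,0,0,0.3],[0,0,0,0,0,0,0.3]],
], grip_force=30)

```text
clock: 4.77
ee_pos: [0.4852, 0.2707, 0.0006]
tool_rot: [0.982, 0.19, 0.0, -0.0]
force: [-0.2, -0.1, -1.0]
width: 0.473
grip_force: 30.3
```

```bash
python3 - <<'E'
from h import *
c=snap("w5");s=snap("s5")
a=cv2.resize(c["frame"][180:420,120:440,::-1],(480,360));b=cv2.resize(s["frame"][140:220,150:230,::-1],(320,360),interpolation=2)
cv2.imwrite("pics/v5.png",np.hstack([a,b]));print(yaw())
E
```

```text
(array([0.48511675, 0.27058374, 0.00053241]), np.float64(0.3826402218871677))
```

View pics/v5.png

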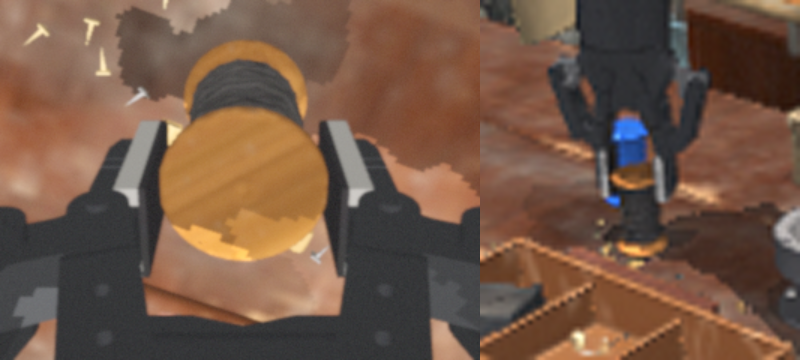

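The spool is held: the pads are on the upper flange, opening 40 mm, 30 N. The picture budget is now used up, so from here I work from numbers. Lift, then compute the in-hand offset.

servo_tool([
  [[0,0,0,0,0,-20,0.3],[0,0,0,0,0,-35,0.3],[0,0,0,0,0,-35,0.3],[0,0,0,0,0,0,0.3],[0,0,0,0,0,0,0.3]],
])

```text
clock: 5.28
ee_pos: [0.4865, 0.2713, 0.0926]
tool_rot: [0.982, 0.19, 0.002, -0.001]
force: [-0.8, -0.5, -0.4]
width: 0.478
grip_force: 30.6
```

```bash
cat >> h.py <<'E'
def disc(c,z):  # spool top in hand: ellipse of orange in central region -> world centre
    f=c["frame"];hsv=cv2.cvtColor(f,cv2.COLOR_RGB2HSV)
    m=((hsv[...,0]>8)&(hsv[...,0]<24)&(hsv[...,1]>130)&(hsv[...,2]>120)).astype(np.uint8);m[:, :215]=0;m[:,350:]=0;m[:235]=0;m[380:]=0
    m=cv2.morphologyEx(m,cv2.MORPH_OPEN,np.ones((7,7)));n,l,s,ce=cv2.connectedComponentsWithStats(m);i=1+np.argmax(s[1:,4])
    return s[i].tolist(),ce[i]
E
python3 - <<'E'
from h import *
a=np.load("w5.npz");b=snap("w6")
p,yw=yaw();print(p,np.degrees(yw))
for c,z,pp in((a,.06,np.array([.48512,.27058,.0005])),(b,p[2]+.0595,p)):
    s,ce=disc(c,z);q=onz(c,*ce,z);print(s,ce,q,"off",(q-pp)[:2]*1000)
q=onz(a,282.7,302.7,.06);print(q)
E
```

```text
[0.48535916 0.2704283  0.09092447] 21.91122698149656
[226, 252, 113, 102, 9066] [281.85230532 302.16931392] [0.48583194 0.27174785 0.06      ] off [0.71194164 1.16785454]
[224, 252, 124, 123, 10996] [280.68042925 311.53092033] [0.4822703  0.27091014 0.15042447] off [-3.08885927  0.48183266]
[0.48574423 0.27137944 0.06      ]
```

servo_tool([
  [[0,0,0,-10,32,0,0.3],[0,0,0,-10,32,0,0.3],[0,0,0,-10,32,0,0.3],[0,0,0,-10,32,0,0.3],[0,0,0,-10,32,0,0.3]],
])

```text
clock: 5.75
ee_pos: [0.497, 0.1016, 0.0887]
tool_rot: [0.982, 0.19, -0.001, 0.0]
force: [0.3, -0.6, -0.4]
width: 0.481
grip_force: 30.6
```

servo_tool([
  [[0,0,0,-10,31.6,0,0.3],[0,0,0,0,0,0,0.3],[0,0,0,0,0,0,0.3],[0,0,0,0,0,0,0.3],[0,0,0,0,0,0,0.3]],
])

```text
clock: 6.17
ee_pos: [0.5002, 0.0719, 0.0897]
tool_rot: [0.982, 0.191, -0.001, -0.0]
force: [-0.7, 0.7, -0.2]
width: 0.473
grip_force: 30.6
```

```bash
python3 - <<'E'
from h import *
b=snap("w7");t=snap("t7");p,yw=yaw();print(p,np.degrees(yw),"move to",move(.5011,.0702))
# white rim seen by wrist: project expected rim outline and check brightness just in/outside r=46 / 49
g=b["frame"].astype(int);hsv=cv2.cvtColor(b["frame"],cv2.COLOR_RGB2HSV);m=(hsv[...,1]<45)&(hsv[...,2]>150)
for R in(.037,.041,.045,.047,.049):
    print(R,"".join("?" if not(0<=v<420 and 0<=u<560) else "#" if m[int(v),int(u)] else "." for u,v in [proj(b,[.5016+R*np.cos(th),.0711+R*np.sin(th),.062]) for th in np.radians(np.arange(-180,180,5))]))
E
```

```text
[0.50041287 0.07199968 0.08994685] 22.078842859528876 move to [-0.   1.9]
0.037 ..............################################...###################....
0.041 ...............###############################...###################....
0.045 ...............###################################################.#....
0.047 ...............#........................##########..####.#######.#......
0.049 ..............##.................................................##.....
```

```bash
python3 - <<'E'
from h import *
from scipy.optimize import least_squares
def fit(c,p0,angs,hi=.0475):
    hsv=cv2.cvtColor(c["frame"],cv2.COLOR_RGB2HSV);m=((hsv[...,1]<45)&(hsv[...,2]>150)).astype(np.float32)
    pts=[]
    for th in np.radians(angs):
        Rs=np.arange(.042,.052,.0002);v=[]
        for R in Rs:
            u,w=proj(c,[p0[0]+R*np.cos(th),p0[1]+R*np.sin(th),.062]); v.append(cv2.getRectSubPix(m,(1,1),(u,w))[0,0] if 0<u<559 and 0<w<419 else 0)
        v=np.array(v)
        if v[:8].min()>.5 and (v<.5).any(): R=Rs[np.argmax(v<.5)]; pts.append([p0[0]+R*np.cos(th),p0[1]+R*np.sin(th)])
    P=np.array(pts);s=least_squares(lambda q:np.hypot(*(P-q[:2]).T)-q[2],[*p0,.047],loss="soft_l1",f_scale=.0005).x;print(len(P),s.round(4))
fit(np.load("w7.npz"),(.5016,.0711),np.arange(-105,150,3)); fit(np.load("w2.npz"),(.5016,.0711),np.arange(-180,180,3))
fit(np.load("w3.npz"),(.5016,.0711),np.arange(-180,180,3)); fit(np.load("top0.npz"),(.5016,.0711),np.arange(-180,180,3))
E
```

```text
79 [0.5018 0.0722 0.0467]
110 [0.5016 0.0717 0.0468]
107 [0.5022 0.0716 0.0467]
110 [0.5022 0.0708 0.049 ]
```

servo_tool([
  [[0,0,0,0.5,1.2,10,0.3],[0,0,0,0,0,15,0.3],[0,0,0,0,0,10,0.3],[0,0,0,0,0,0,0.3]],
])

```text
clock: 6.6
ee_pos: [0.4997, 0.0696, 0.0528]
tool_rot: [0.982, 0.191, -0.002, -0.0]
force: [-0.7, -0.5, -0.6]
width: 0.479
grip_force: 30.6
```

servo_tool([
  [[0,0,0,0,0,10,0.3],[0,0,0,0,0,9,0.3],[0,0,0,0,0,7,0.3],[0,0,0,0,0,0,0.3],[0,0,0,0,0,0,0.3]],
])

```text
clock: 7.02
ee_pos: [0.5015, 0.0696, 0.0288]
tool_rot: [0.982, 0.19, -0.0, -0.0]
force: [0.2, 0.0, -0.1]
width: 0.479
grip_force: 30.6
```

The spool is in the tube, about 2 mm above the floor with no contact force. Release and retreat.

servo_tool([
  [[0,0,0,0,0,0.8,0.3],[0,0,0,0,0,0,0.6],[0,0,0,0,0,0,0.75],[0,0,0,0,0,0,0.75],[0,0,0,0,0,0,0.75]],
])

```text
clock: 7.43
ee_pos: [0.502, 0.0695, 0.0288]
tool_rot: [0.982, 0.19, 0.0, 0.0]
force: [-0.4, 0.4, 0.3]
width: 0.752
grip_force: 0.0
```

servo_tool([
  [[0,0,0,0,0,-20,0.75],[0,0,0,0,0,-35,0.75],[0,0,0,0,0,-35,0.75],[0,0,0,-25,0,-30,0.75],[0,0,0,-25,0,0,0.75]],
])

```text
clock: 7.85
ee_pos: [0.4595, 0.0522, 0.1538]
tool_rot: [0.982, 0.191, 0.005, 0.0]
force: [0.5, 0.0, -0.2]
width: 0.749
grip_force: 0.0
```

servo_tool([
  [[0,0,0,0,0,0,0.75],[0,0,0,0,0,0,0.75],[0,0,0,0,0,0,0.75]],
])

```text
clock: 8.1
ee_pos: [0.4558, 0.0508, 0.1485]
tool_rot: [0.982, 0.19, 0.0, 0.0]
force: [0.8, -0.4, 0.4]
width: 0.753
grip_force: 0.0
```

```bash
python3 - <<'E'
from h import *
c=snap("w8");s=snap("s8");t=snap("t8");print(yaw())
print("expect top",proj(c,[.5018,.072,.086]),proj(s,[.5018,.072,.086]),proj(t,[.5018,.072,.086]))
for n,i in(("w",c),("s",s),("t",t)):
    for st,ce in orange(i): print(n,st,ce,onz(i,*ce,.086).round(4))
hsv=cv2.cvtColor(c["frame"],cv2.COLOR_RGB2HSV);m=((hsv[...,0]>8)&(hsv[...,0]<24)&(hsv[...,1]>110)&(hsv[...,2]>140)).astype(np.uint8)
u,v=map(int,proj(c,[.5018,.072,.086]));k=np.zeros_like(m);cv2.circle(k,(u,v),60,1,-1);mm=cv2.morphologyEx(m*k,cv2.MORPH_OPEN,np.ones((5,5)));cs,_=cv2.findContours(mm,0,1);q=max(cs,key=cv2.contourArea);e=cv2.fitEllipse(cv2.convexHull(q));print(e,onz(c,*e[0],.086))
E
```

```text
(array([0.45576396, 0.0512293 , 0.1480059 ]), np.float64(0.3831405261557544))
expect top (np.float64(279.2446805870782), np.float64(130.97949044618497)) (np.float64(237.85327874667655), np.float64(182.76026249117945)) (np.float64(223.1530467113931), np.float64(215.53661832599087))
w [251, 94, 61, 67, 2093] [277.8, 126.9] [0.5038 0.0738 0.086 ]
t [396, 134, 53, 31, 856] [422.0, 149.0] [ 0.6758 -0.4464  0.086 ]
((280.925048828125, 127.0987777709961), (58.01121139526367, 70.75875854492188), 33.99087905883789) [0.50444285 0.07191075 0.086     ]
```

The spool stands in the pot, its top near (0.504, 0.073), a 2.5 mm offset that is within the tube's play. Now to the cap.

servo_tool([
  [[0,0,0,-16.7,31.2,0,0.75],[0,0,0,-16.7,31.2,0,0.75],[0,0,0,-16.7,31.2,0,0.75],[0,0,0,-16.7,31.2,0,0.75],[0,0,0,-16.7,31.2,0,0.75]],
])

```text
clock: 8.67
ee_pos: [0.4361, -0.1263, 0.148]
tool_rot: [0.982, 0.191, -0.0, -0.0]
force: [-0.2, -0.2, -0.3]
width: 0.75
grip_force: 0.0
```

servo_tool([
  [[0,0,0,-16.7,31.2,0,0.75],[0,0,0.1,0,0,0,0.75],[0,0,0.11,0,0,0,0.75],[0,0,0.11,0,0,0,0.75],[0,0,0.11,0,0,0,0.75]],
])

```text
clock: 9.08
ee_pos: [0.4326, -0.1603, 0.1478]
tool_rot: [1.0, -0.026, -0.0, -0.0]
force: [-0.2, 0.1, -0.3]
width: 0.75
grip_force: 0.0
```

servo_tool([
  [[0,0,0.1,0,0,0,0.75],[0,0,0,0,0,0,0.75],[0,0,0,0,0,0,0.75],[0,0,0,0,0,0,0.75]],
])

```text
clock: 9.42
ee_pos: [0.4325, -0.16, 0.1481]
tool_rot: [0.997, -0.072, -0.0, -0.0]
force: [0.9, -0.2, -0.3]
width: 0.751
grip_force: 0.0
```

```bash
cat >> h.py <<'E'
def capfind(c,z0=0,guess=(.473,-.166)):
    # brightness/low-sat cap mask; ear profile: white extent beyond body radius at ear height
    hsv=cv2.cvtColor(c["frame"],cv2.COLOR_RGB2HSV);m=((hsv[...,1]<60)&(hsv[...,2]>95)).astype(np.uint8)
    u,v=proj(c,[*guess,z0+.03]);k=np.zeros_like(m);cv2.circle(k,(int(u),int(v)),75,1,-1);m=m*k
    n,l,s,ce=cv2.connectedComponentsWithStats(m);i=1+np.argmax(s[1:,4]);return (l==i).astype(np.uint8),s[i].tolist(),ce[i]
E
python3 - <<'E'
from h import *
c=snap("w9");p,a=yaw();print(p,np.degrees(a))
m,s,ce=capfind(c);print(s,ce,proj(c,[.473,-.166,.033]))
y0,x0=int(ce[1])-48,int(ce[0])-48
for y in range(y0,y0+96,3): print("".join(str(min(9,int(c["frame"][y,x].mean()/26))) if (cv2.cvtColor(c["frame"][y:y+1,x:x+1],cv2.COLOR_RGB2HSV)[0,0,1]<60) else "." for x in range(x0,x0+96,2)))
print(x0,y0)
E
```

```text
[ 0.43245032 -0.16002958  0.14819245] -8.300670752851879
[240, 81, 85, 99, 5735] [281.98849172 132.7483871 ] (np.float64(282.9574359234651), np.float64(136.19509612230206))
......................5787776...................
......................5787776...................
...................4..5777776...................
.................43.3477667774..................
................6987777777777766665.............
............565789998888888888877764............
...........5899999876666666778888877766.........
..........479999999776677777788888887774........
........7889999998766677888877888888887754......
.......379999998887666778888778888888887776.....
.......699999988877666778888778888888888775.....
.....366789998888766667788877788888888888775....
.....4677888888887666677888777888888888888776...
.....4678888888887666677888777888888888888875...
....35778888888887666677888777888888888888876...
....667888888888776666778887678888888888888775..
....367888888888876666778887778888888888888775..
....467888888888866666778887778888888888888774..
....567888888888876666778887778888888888888774..
....467888888888877666778887778888888888888776..
.....5678888888876666677888777888888888888876...
......67888888887666667788876788888888888877....
......66777877887666667788877888888888888776....
.......5778888887777667788876888888888888766....
........7778877899999677888778888888888876......
........7866667999999677888778888888888764......
..........7899999999967788776888888887764.......
...........6899999999677776768888888764.........
.............688999998999976688887765...........
................789998999975677665..............
...................668888888654.................
.....................7999997....................
233 84
```

```bash
python3 - <<'E'
from h import *
c=np.load("w9.npz");P=lambda u,v,z:onz(c,u,v,z)[:2]
a,b=P(281.3,179.5,.006),P(283.2,81,.006);print("ears",(a+b)/2,np.linalg.norm(a-b),np.degrees(np.arctan2(*(b-a)[::-1])))
a,b=P(282,170,.057),P(282.6,102,.057);print("bar",(a+b)/2,np.linalg.norm(a-b),np.degrees(np.arctan2(*(b-a)[::-1])))
print("body",P(234+(241+6*0)/241*47,133,.033)); print("axis u,v of tool",np.degrees(yaw()[1]),move(.473,-.166))
m,s,ce=capfind(c);k=cv2.morphologyEx(m,cv2.MORPH_OPEN,np.ones((25,25)));h=cv2.convexHull(cv2.findContours(k,0,1)[0][0]);e=cv2.fitEllipse(h);print(e,P(*e[0],.033))
E
```

```text
ears [ 0.47345227 -0.1654683 ] 0.08173609780087286 -9.38174110761953
bar [ 0.47525983 -0.1658161 ] 0.04789475517219177 -8.768234625612642
body [ 0.47563435 -0.16485235]
axis u,v of tool -8.300670752851879 [41.   0.1]
((281.9149169921875, 133.4493408203125), (83.6636734008789, 85.34334564208984), 168.34693908691406) [ 0.47519355 -0.16550279]
```

Cap centre is (0.4745, -0.1657) at about -9°; the ear span is 82 mm and the bar 48 mm, both plausible. Descend with the fingers straddling the bar.

servo_tool([
  [[0,0,0.01,10,0,0,0.4],[0,0,0,32.5,-0.4,0,0.4],[0,0,0,0,0,35,0.4],[0,0,0,0,0,35,0.4],[0,0,0,0,0,35,0.4]],
])

```text
clock: 9.88
ee_pos: [0.4762, -0.1668, 0.0426]
tool_rot: [0.997, -0.078, 0.001, 0.0]
force: [0.6, 0.7, -0.7]
width: 0.403
grip_force: 0.0
```

servo_tool([
  [[0,0,0,0,0,25,0.4],[0,0,0,0,0,6,0.4],[0,0,0,0,0,4,0.4],[0,0,0,0,0,0,0.4],[0,0,0,0,0,0,0.4]],
])

```text
clock: 10.3
ee_pos: [0.4758, -0.1668, 0.0097]
tool_rot: [0.997, -0.079, 0.001, 0.0]
force: [0.4, 0.2, 1.0]
width: 0.396
grip_force: 0.0
```

servo_tool([
  [[0,0,0,0,0,2,0.4],[0,0,0,0,0,2,0.4],[0,0,0,0,0,0,0.4],[0,0,0,0,0,0,0.4]],
])

```text
clock: 10.63
ee_pos: [0.4747, -0.1666, 0.005]
tool_rot: [0.997, -0.079, 0.0, 0.0]
force: [-0.0, 0.0, 0.3]
width: 0.399
grip_force: 0.0
```

servo_tool([
  [[0,0,0,0,0,2,0.4],[0,0,0,0,0,2,0.4],[0,0,0,0,0,1,0.4],[0,0,0,0,0,0,0.4],[0,0,0,0,0,0,0.4]],
])

```text
clock: 11.05
ee_pos: [0.4743, -0.1664, -0.0007]
tool_rot: [0.997, -0.079, -0.0, -0.0]
force: [-0.7, 0.6, -0.9]
width: 0.399
grip_force: 0.0
```

servo_tool([
  [[0,0,0,0,0,1,0.4],[0,0,0,0,0,1,0.4],[0,0,0,0,0,1,0.4],[0,0,0,0,0,0,0.4],[0,0,0,0,0,0,0.4]],
])

```text
clock: 11.47
ee_pos: [0.4743, -0.1664, -0.0036]
tool_rot: [0.997, -0.079, -0.0, -0.0]
force: [-0.2, -0.0, -0.5]
width: 0.404
grip_force: 0.0
```

servo_tool([
  [[0,0,0,0,0,0,0.3],[0,0,0,0,0,0,0.05],[0,0,0,0,0,0,0.05],[0,0,0,0,0,0,0.05],[0,0,0,0,0,0,0.05]],
], grip_force=80)

```text
clock: 11.88
ee_pos: [0.4745, -0.1664, -0.0033]
tool_rot: [0.997, -0.079, 0.0, 0.0]
force: [-0.3, -0.0, 3.3]
width: 0.119
grip_force: 78.9
```

```bash
python3 - <<'E'
from h import *
from cell import r
o=r.get_obs();print(o["force"],o["width"],o["grip_force"],o["ee_pos"],np.degrees(yaw()[1]));s=snap("s10")
E
```

```text
[-0.32452482 -0.00870821  3.33480438] 0.1187285234730569 78.86706590652466 [ 0.47447472 -0.16643572 -0.00328977] -9.005091136636809
```

The bar is gripped: 10 mm at 79 N, tips just touching the cap top. Lift and carry to the pot.

servo_tool([
  [[0,0,0,0,0,-15,0.05],[0,0,0,0,0,-30,0.05],[0,0,0,0,0,-30,0.05],[0,0,0,0,0,-30,0.05],[0,0,0,0,0,0,0.05]],
])

```text
clock: 12.35
ee_pos: [0.478, -0.1674, 0.1064]
tool_rot: [0.997, -0.079, 0.004, 0.001]
force: [1.2, -0.3, -0.7]
width: 0.122
grip_force: 78.4
```

servo_tool([
  [[0,0,0,-1.5,-20,0,0.05],[0,0,0,-1.5,-34,0,0.05],[0,0,0,-1.5,-34,0,0.05],[0,0,0,-1.5,-34,0,0.05],[0,0,0,-1.5,-34,0,0.05]],
])

```text
clock: 12.77
ee_pos: [0.4908, -0.0099, 0.1007]
tool_rot: [0.997, -0.079, -0.0, 0.0]
force: [0.2, -0.3, -1.1]
width: 0.117
grip_force: 78.3
```

servo_tool([
  [[0,0,0,-1.5,-34,0,0.05],[0,0,0,-1.5,-34,0,0.05],[0,0,0,0,-16,0,0.05],[0,0,-0.09,0,0,0,0.05],[0,0,-0.115,0,0,0,0.05]],
])

```text
clock: 13.18
ee_pos: [0.5009, 0.0742, 0.1005]
tool_rot: [1.0, 0.028, -0.001, -0.0]
force: [0.3, -0.7, -2.1]
width: 0.12
grip_force: 78.4
```

servo_tool([
  [[0,0,-0.115,0,0,0,0.05],[0,0,-0.115,0,0,0,0.05],[0,0,-0.115,0,0,0,0.05],[0,0,-0.115,0,0,0,0.05],[0,0,-0.115,0,0,0,0.05]],
])

```text
clock: 13.6
ee_pos: [0.5009, 0.0722, 0.1005]
tool_rot: [0.951, 0.309, -0.001, -0.0]
force: [0.7, -0.6, -2.2]
width: 0.116
grip_force: 78.4
```

servo_tool([
  [[0,0,-0.115,0,0,0,0.05],[0,0,-0.115,0,0,0,0.05],[0,0,-0.105,0,0,0,0.05],[0,0,0,0,0,0,0.05],[0,0,0,0,0,0,0.05]],
])

```text
clock: 14.02
ee_pos: [0.5011, 0.072, 0.1007]
tool_rot: [0.888, 0.459, -0.001, -0.0]
force: [0.4, -0.1, -2.3]
width: 0.12
grip_force: 78.4
```

```bash
python3 - <<'E'
from h import *
from cell import r
c=snap("w11");t=snap("t11");s=snap("s11");o=r.get_obs();p,a=yaw();print(p,np.degrees(a),o["force"],o["width"],o["joint_positions"].round(2),move(.5018,.072))
z=p[2]+.0033
hsv=cv2.cvtColor(c["frame"],cv2.COLOR_RGB2HSV)
u0,v0=proj(c,[p[0],p[1],z]);print(u0,v0)
for y in range(140,400,5): print(y,"".join(str(min(9,int(c["frame"][y,x].mean()/26))) if hsv[y,x,1]<60 else "." for x in range(150,420,3)))
E
```

```text
[0.50141335 0.07217942 0.10117412] 54.75747916449433 [ 0.35517281 -0.29533652 -0.98750758] 0.12384465443210835 [ 0.29  0.43 -0.61  2.    0.34  0.81 -1.12] [0.1 0.4]
283.9550808399618 245.777683925576
140 7..................................565332223332322223333..................................
145 ..7.............................564335677666666666666432333...............................
150 .7............................553577899963466666649999877533..............................
155 7............................346799999999434666665978999999633............................
160 ............................57999999999998666666667789999999973...........................
165 ..........................479999999999997666645434469999999977643.........................
170 .........................67999999999766667777776333333469877777664........................
175 .......................47999999997666666.9999999...3333335778889974.......................
180 .......................79999999846666....9999999......33344799999885......................
185 ......................79999999446665.....
[... 3339 characters left out ...]
11111111111111211122222222222112211
365 2222222222222222111111221111111111112...............11111111111111111111122222222222221111
370 2.2222222222222111111112221111111112................21111111111222111111112222222222223.22
375 ...2222222222221111111111111111111112...............1111111111111111111111222222223322....
380 ..2222222222221111111111111111111111................1111111111111111111111122222332222....
385 111222222222221111111112111111111111................2111111111111111111111122222322222112.
390 211123322222211111111111121111111111................21111111111111111111111122222322221111
395 1111123322111111111111211111111111111111........111111111111111111111111111112222221111111
```

```bash
python3 - <<'E'
from h import *
c=np.load("w11.npz");p,a=np.array([.50141,.07218,.1012]),54.76
f=c["frame"];hsv=cv2.cvtColor(f,cv2.COLOR_RGB2HSV)
def runs(y,lo,hi,fn):
    return [x for x in range(lo,hi) if fn(f[y,x].mean(),hsv[y,x,1])]
for y in(172,176,180,184): 
    x=[x for x in runs(y,265,305,lambda b,s:b>215 and s<60)];print("ear",y,x[0],x[-1])
for y in(150,154,158,162):
    x=[x for x in runs(y,262,310,lambda b,s:b<190)];print("gap",y,x[0],x[-1])
q=np.array([.5018,.072])
ang=lambda P,o:np.degrees(np.arctan2(*(P[:2]-o)[::-1]))
for y,u in((176,282),(184,282)): print("ear pt",onz(c,u,y,p[2]+.0095).round(4),ang(onz(c,u,y,p[2]+.0095),p[:2]))
for y,u in((154,286),(160,286)): P=onz(c,u,y,.062);print("gap pt",P.round(4),np.hypot(*(P[:2]-q)),ang(P,q))
# other-view gap centres from w2 by mask, angular edges at r=.040
for nm in("w2","w3"):
    w=np.load(nm+".npz");g=w["frame"].astype(np.float32).mean(2)
    for R in(.038,.0415):
        t=np.arange(0,360,.5);v=np.array([cv2.getRectSubPix(g,(1,1),proj(w,[q[0]+R*np.cos(x),q[1]+R*np.sin(x),.062]))[0,0] for x in np.radians(t)])
        for c0 in(55,235):
            k=t[(abs(t-c0)<22)&(v<172)];print(nm,R,c0,k.min(),k.max(),(k.min()+k.max())/2)
E
```

```text
ear 172 272 291
ear 176 272 292
ear 180 272 291
ear 184 272 291
gap 150 270 298
gap 154 272 297
gap 158 273 298
gap 162 275 297
ear pt [0.5222 0.1032 0.1107] 56.17096592726643
ear pt [0.52   0.1001 0.1107] 56.33941399596317
gap pt [0.5255 0.1039 0.062 ] 0.03976470764592164 53.463131444773744
gap pt [0.5234 0.1011 0.062 ] 0.03624576049588788 53.328024615160466
w2 0.038 55 58.0 64.0 61.0
w2 0.038 235 226.5 246.0 236.25
w2 0.0415 55 56.5 65.0 60.75
w2 0.0415 235 225.5 246.5 236.0
w3 0.038 55 45.0 65.0 55.0
w3 0.038 235 224.5 245.0 234.75
w3 0.0415 55 45.0 66.0 55.5
w3 0.0415 235 224.0 245.5 234.75
```

The ear is at about 55.5° and the gap at about 54.9°, with the cap centred within 0.5 mm of the pot. Lower to just above the rim.

servo_tool([
  [[0,0,0,0.2,0.3,15,0.05],[0,0,0,0,0,15,0.05],[0,0,0,0,0,8,0.05],[0,0,0,0,0,0,0.05],[0,0,0,0,0,0,0.05]],
])

```text
clock: 14.58
ee_pos: [0.5017, 0.0725, 0.0633]
tool_rot: [0.888, 0.461, -0.0, -0.0]
force: [0.6, -0.7, -0.3]
width: 0.12
grip_force: 78.4
```

servo_tool([
  [[0,0,0,0,0,2,0.05],[0,0,0,0,0,2,0.05],[0,0,0,0,0,2,0.05],[0,0,0,0,0,0,0.05],[0,0,0,0,0,0,0.05]],
])

```text
clock: 15.0
ee_pos: [0.502, 0.0722, 0.0575]
tool_rot: [0.888, 0.461, 0.0, 0.0]
force: [-0.4, -0.9, -0.3]
width: 0.121
grip_force: 78.4
```

servo_tool([
  [[0,0,0,0,0,1.5,0.05],[0,0,0,0,0,1.5,0.05],[0,0,0,0,0,0,0.05],[0,0,0,0,0,0,0.05]],
])

```text
clock: 15.33
ee_pos: [0.5022, 0.0723, 0.0546]
tool_rot: [0.888, 0.461, 0.0, 0.0]
force: [0.3, -0.5, -0.5]
width: 0.12
grip_force: 78.6
```

servo_tool([
  [[0,0,0,0,0,2,0.05],[0,0,0,0,0,2,0.05],[0,0,0,0,0,0,0.05],[0,0,0,0,0,0,0.05]],
])

```text
clock: 15.67
ee_pos: [0.5022, 0.0723, 0.0506]
tool_rot: [0.887, 0.461, 0.0, 0.0]
force: [-0.1, -0.1, 3.4]
width: 0.121
grip_force: 78.9
```

servo_tool([
  [[0,0,0,0,0,2,0.05],[0,0,0,0,0,2,0.05],[0,0,0,0,0,0,0.05],[0,0,0,0,0,0,0.05]],
])

```text
clock: 16.0
ee_pos: [0.5022, 0.0723, 0.0466]
tool_rot: [0.888, 0.461, 0.0, 0.0]
force: [0.3, 0.4, 5.4]
width: 0.118
grip_force: 79.3
```

The spring forces match the expected stiffness. Press to an underside height of about 44.5 mm.

servo_tool([
  [[0,0,0,0,0,2,0.05],[0,0,0,0,0,2,0.05],[0,0,0,0,0,1.3,0.05],[0,0,0,0,0,0,0.05],[0,0,0,0,0,0,0.05]],
])

```text
clock: 16.42
ee_pos: [0.5023, 0.0723, 0.0416]
tool_rot: [0.888, 0.461, 0.0, 0.0]
force: [-1.3, -1.4, 7.9]
width: 0.123
grip_force: 79.7
```

servo_tool([
  [[0,0,0.05,0,0,0,0.05],[0,0,0.1,0,0,0,0.05],[0,0,0.1,0,0,0,0.05],[0,0,0,0,0,0,0.05],[0,0,0,0,0,0,0.05]],
])

```text
clock: 16.83
ee_pos: [0.503, 0.0726, 0.0419]
tool_rot: [0.938, 0.346, 0.001, 0.0]
force: [0.8, -0.3, 7.8]
width: 0.119
grip_force: 79.7
```

Turning freely. Continue.

servo_tool([
  [[0,0,0.1,0,0,0.5,0.05],[0,0,0.1,0,0,0,0.05],[0,0,0.1,0,0,0,0.05],[0,0,0.1,0,0,0,0.05],[0,0,0,0,0,0,0.05]],
])

```text
clock: 17.25
ee_pos: [0.5033, 0.0726, 0.0416]
tool_rot: [0.988, 0.151, 0.001, 0.0]
force: [-0.5, -0.3, 7.4]
width: 0.116
grip_force: 79.7
```

servo_tool([
  [[0,0,0.1,0,0,0,0.05],[0,0,0.1,0,0,0,0.05],[0,0,0.1,0,0,0,0.05],[0,0,0.1,0,0,0,0.05],[0,0,0,0,0,0,0.05]],
])

```text
clock: 17.67
ee_pos: [0.5033, 0.0727, 0.0416]
tool_rot: [0.999, -0.048, 0.001, -0.0]
force: [-0.2, 0.3, 7.3]
width: 0.124
grip_force: 79.7
```

servo_tool([
  [[0,0,0.1,0,0,0,0.05],[0,0,0.1,0,0,0,0.05],[0,0,0.08,0,0,0,0.05],[0,0,0,0,0,0,0.05],[0,0,0,0,0,0,0.05]],
])

```text
clock: 18.08
ee_pos: [0.5033, 0.0727, 0.0416]
tool_rot: [0.983, -0.185, 0.001, -0.0]
force: [-0.1, -0.1, 7.2]
width: 0.122
grip_force: 79.7
```

```bash
python3 -c "
from h import *;from cell import r
o=r.get_obs();print(np.degrees(yaw()[1]),o['wrist_torque'],o['force'])"
```

```text
-21.34004362765902 [-0.14041909 -0.0479797  -0.14742994] [-0.05772312 -0.05052414  7.23766172]
```

servo_tool([
  [[0,0,0.03,0,0,0,0.05],[0,0,0.03,0,0,0,0.05],[0,0,0,0,0,0,0.05],[0,0,0,0,0,0,0.05]],
])

```text
clock: 18.42
ee_pos: [0.5033, 0.0726, 0.0415]
tool_rot: [0.977, -0.214, 0.001, -0.0]
force: [0.4, -1.1, 7.7]
width: 0.118
grip_force: 79.7
```

```bash
python3 -c "
from h import *;from cell import r
o=r.get_obs();print(np.degrees(yaw()[1]),o['wrist_torque'],o['force'])"
```

```text
-24.771177851787165 [-0.10183577 -0.00610695 -0.0513155 ] [ 0.38514919 -1.09406225  7.65443173]
```

At -24.8°, on the pocket axis. Let the cap rise into the pocket.

servo_tool([
  [[0,0,0.008,0,0,-2,0.05],[0,0,0,0,0,-2,0.05],[0,0,0,0,0,-1,0.05],[0,0,0,0,0,0,0.05],[0,0,0,0,0,0,0.05]],
])

```text
clock: 18.83
ee_pos: [0.5032, 0.0725, 0.0462]
tool_rot: [0.976, -0.218, 0.001, -0.001]
force: [2.6, 0.2, 5.3]
width: 0.123
grip_force: 79.4
```

servo_tool([
  [[0,0,0,0,0,-1,0.05],[0,0,0,0,0,0,0.05],[0,0,0,0,0,0,0.05]],
])

```text
clock: 19.08
ee_pos: [0.503, 0.0725, 0.0467]
tool_rot: [0.976, -0.218, 0.001, -0.0]
force: [5.7, -0.1, -1.6]
width: 0.12
grip_force: 79.3
```

```bash
python3 -c "
from h import *;from cell import r
o=r.get_obs();print(np.degrees(yaw()[1]),o['wrist_torque'],o['force'])"
```

```text
-25.223258090377673 [ 0.09210524 -1.04747755  0.076493  ] [ 5.73849915 -0.12257106 -1.55428129]
```

The cap stopped at an underside height of 50.0 mm and the force reversed, so the ears are against the pocket roof. Release and back off.

servo_tool([
  [[0,0,0,0,0,0.6,0.05],[0,0,0,0,0,0,0.15],[0,0,0,0,0,0,0.4],[0,0,0,0,0,0,0.4],[0,0,0,0,0,0,0.4]],
])

```text
clock: 19.5
ee_pos: [0.5005, 0.0719, 0.0454]
tool_rot: [0.976, -0.218, -0.001, 0.001]
force: [-0.0, 0.1, 0.2]
width: 0.397
grip_force: 0.0
```

servo_tool([
  [[0,0,0,0,0,-15,0.4],[0,0,0,0,0,-30,0.4],[0,0,0,0,0,-30,0.4],[0,0,0,-25,0,-25,0.4],[0,0,0,-25,0,0,0.4]],
])

```text
clock: 19.92
ee_pos: [0.4594, 0.094, 0.1501]
tool_rot: [0.976, -0.219, 0.003, -0.001]
force: [0.8, 0.7, -0.0]
width: 0.402
grip_force: 0.0
```

servo_tool([
  [[0,0,0,0,0,0,0.4],[0,0,0,0,0,0,0.4],[0,0,0,0,0,0,0.4]],
])

```text
clock: 20.17
ee_pos: [0.4566, 0.0931, 0.1458]
tool_rot: [0.976, -0.218, -0.0, 0.0]
force: [0.5, -0.1, 0.2]
width: 0.4
grip_force: 0.0
```

```bash
python3 - <<'E'
from h import *
c=snap("w12");t=snap("t12");p,a=yaw();print(p,np.degrees(a))
hsv=cv2.cvtColor(c["frame"],cv2.COLOR_RGB2HSV);u,v=map(int,proj(c,[.5018,.072,.083]));print("cap top expected",u,v)
for e in(-1,1): print("bar end",np.round(proj(c,[.5018+e*.026*np.cos(-.4376),.072+e*.026*np.sin(-.4376),.107])),"mark",np.round(proj(c,[.5018+e*.04*np.cos(-.4376),.072+e*.04*np.sin(-.4376),.062])))
for y in range(v-85,v+90,5): print(y,"".join(str(min(9,int(c["frame"][y,x].mean()/26))) if hsv[y,x,1]<60 else "." for x in range(u-90,u+90,3)) if y>=0 else "")
b=np.load("t8.npz");hs=cv2.cvtColor(t["frame"],cv2.COLOR_RGB2HSV)
d=cv2.absdiff(t["frame"],b["frame"]).max(2);print("short spool area diff",d[205:240,362:397].mean())
E
```

```text
[0.45693975 0.09297347 0.14548567] -25.281996560248015
cap top expected 282 131
bar end [282. 180.] mark [282. 185.]
bar end [282.  88.] mark [282.  66.]
46 ............................................................
51 ............................................................
56 .........................34445454443........................
61 .....................45778888858888888643...................
66 ..................4688888888884888888888874.................
71 ...............3468888888888886888888888888753..............
76 ..............468888888887568787445788888888874.............
81 .............578888888555567777776545357888888863...........
86 ...........468888887446788888888888876433688888874..........
91 ..........47788887477788887677777888887773478888873.........
96 .........3888888657788887767888878888888874378888863........
101 .........7988876678888877767888878888888887737888885........
106 ........365388767888888777678888788888888887447888863.......
111 ........563366778888888877678888778888888887765888875.......
116 ........66233467888888877767888877888888888
[... 657 characters left out ...]
5.........
171 ..............899999977777678888788877788888876.............
176 ...............5899999998776777767789999999996..............
181 .................579999999999989999999999986................
186 ....................579999999979999999996...................
191 ........................5677998998875.......................
196 ............................................................
201 ............................................................
206 ............................................................
211 ............................................................
216 ............................................................
short spool area diff 2.543673469387755
```

The bar lines up with both dark marks, no ears show in the gaps, and the short spool is untouched. Hand in.

```bash
python3 -c "
from cell import r
print(r.hand_in())"
```

```text
the job is handed in; nothing more can be done
None
```

The job is handed in: the tall spool stands in the pot, the cap sits over it with its ears locked in the pockets (underside measured at 50 mm, bar in line with the rim marks), and the short spool was left alone; the hand-in call gave no verdict.

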